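# Lay out the marking tools by length

### The job

Lay out the four tools (screwdriver, marker pen, hex key and steel gauge block) on the plywood board on the grey table riser in order of length, one on each black rubber pad: the longest on the pad next to the upright steel end stop, then ever shorter ones towards the other end. Lay each tool lengthwise along its pad, with the middle of its outline over the middle of the pad; which end points forward does not matter.

Things in the scene. Friction and masses are not known exactly. Their poses are not given: they have to be found in the camera images.
- screwdriver: screwdriver with a red handle and thin steel blade, lying flat: 190 mm long overall along its y axis, the longest of the four tools. Origin on its underside at the middle of the whole length. Handle from y = +5 to +95 mm, 24 mm wide (x) and 22 mm high; blade of 6 mm from there to y = -95 mm, raised about 8 mm off the surface. It balances at about y = +45 mm; grip the handle there.
- marker: paint marker pen, black barrel with red cap, lying flat: 134 mm long along its y axis, about 16 mm wide (x) and 16 to 18 mm high, second longest. Origin on its underside at the middle of its length; it is best gripped about y = +15 mm. It does not roll.
- hex_key: plain steel L-shaped hex key, lying flat: 87 mm long along its y axis, 28 mm over its short arm (x), 7 mm thick, third in length. Origin on the underside at the centre of this 28 x 87 mm outline. The long arm, 8 mm wide, is straight at x = -10 mm from y = -32 to +44 mm; the short arm goes to +x at y = -40 mm. Grip the long arm across, about y = 0.
- gauge_block: steel gauge block, 24 (x) x 60 (y, its length) x 24 mm high, the shortest of the four tools. Origin at the centre of its underside.
- pad_a: thin black rubber pad fixed across the plywood board, 150 (its x) x 40 (its y) x 3 mm thick; origin at the centre of its underside, 8 mm above the deck, so its upper face is 11 mm above the deck (the tools lie on the deck at the start, a grey table riser whose flat top is at z = 0.145 m). Its x axis runs along the pad's length, its y axis along the row of pads. First pad of the row of four (neighbours 55 mm apart, pad_a at the -y end of the row in the board's frame).
- pad_b: thin black rubber pad fixed across the plywood board, 150 (its x) x 40 (its y) x 3 mm thick; origin at the centre of its underside, 8 mm above the deck, so its upper face is 11 mm above the deck (the tools lie on the deck at the start, a grey table riser whose flat top is at z = 0.145 m). Its x axis runs along the pad's length, its y axis along the row of pads. Second pad of the row, between pad_a and pad_c.
- pad_c: thin black rubber pad fixed across the plywood board, 150 (its x) x 40 (its y) x 3 mm thick; origin at the centre of its underside, 8 mm above the deck, so its upper face is 11 mm above the deck (the tools lie on the deck at the start, a grey table riser whose flat top is at z = 0.145 m). Its x axis runs along the pad's length, its y axis along the row of pads. Third pad of the row, between pad_b and pad_d.
- pad_d: thin black rubber pad fixed across the plywood board, 150 (its x) x 40 (its y) x 3 mm thick; origin at the centre of its underside, 8 mm above the deck, so its upper face is 11 mm above the deck (the tools lie on the deck at the start, a grey table riser whose flat top is at z = 0.145 m). Its x axis runs along the pad's length, its y axis along the row of pads. Fourth pad of the row, at the other end from pad_a.
- end_stop: upright steel plate fixed at one end of the board, beyond the outermost pad: 80 mm long parallel to the pads, 8 mm thick, its top 46 mm above the deck; origin at the centre of its foot, 48 mm from the centre line of the pad beside it. It may stand beside pad_a or beside pad_d; a low round thumb nut, 18 mm in diameter, is at the other end.
- riser: the fixed grey table riser on four legs over the cabinet, 535 x 770 mm, flat deck at z = 0.145 m; origin under its middle. A desk lamp is at its right rear: thin arm rising from (0.59, -0.43), shade over x 0.57 to 0.78, y -0.41 to -0.24, from z = 0.37 m up; first move to the front, away from it. Other things in front of x = 0.73 rise at most 50 mm above the deck.

How it is judged:
By the outcome, as a careful person would: the job done as asked, in the order asked, and still so for the second after the job is handed in, with the robot touching nothing.
It also fails if it takes over 90 s, if anything falls off the work surface, if the arm or the gripper's body presses on something with over 40 N, if the wrist force passes 120 N, or if a joint passes its speed limit or range.

### The arm

A 6-joint arm with a two-finger parallel gripper is mounted at the origin on a cart in front of the work surface, level with it; the furniture and walls round the work are solid. World frame = base frame: x ahead of the robot, y to its left, z up, the work surface at z = 0. Lengths are in m, angles in rad, forces in N, time in s.
With the tool pointing down it reaches from about 0.35 to 0.775 m from the base axis. Payload 7.3 kg.
Tool frame: the origin (TCP) lies midway between the tips of the shut fingers; the grasp point (between the pads) lies 19 mm behind it (robot.grip_depth is the z of the grasp point in the tool frame, in m); z points along the fingers, y is the line along which they close (so a half turn about z gives the same grasp; the last joint's range is limited). The gripper opens to 92 mm and grips with 3 to 60 N. Pads are 19 mm wide; open, the fingers measure 130 mm over their backs; the gripper's body (75 mm by 190 mm) begins 47 mm behind the grasp point.
Start: joints at [1.179, 0.342, 1.524, -0, 1.275, -0.146], TCP at [0.128, 0.509, 0.227] pointing down, gripper open.
Joint ranges: [-2.53, 2.53], [-0.77, 2.02], [0.04, 2.7], [-1, 4.14], [0.28, 2.66], [-3.11, 3.11]. Speed limits (rad/s): [2.57, 2.57, 3.14, 3.14, 3.14, 3.14].

### API

Orientations are given as [roll, pitch, yaw] about the fixed x, y, z axes, in that order (R = Rz(yaw) Ry(pitch) Rx(roll)).
In Python, from cell import robot, viewer gives the robot as it stands.
- The arm moves only by the tool step_arm, never from a script. Its argument "increments" is a list of rows, each an object with "delta_pos": the shift along the tool's x, y, z in cm, a list of three; "dr": the turn, a rotation vector about the tool's x, y, z in degrees, a list of three; "fingers": the closure, from -1 (fully open) to 1 (shut), so that 0 is half open. In form: [{"delta_pos": [tx, ty, tz], "dr": [wx, wy, wz], "fingers": fingers}, ...]. A call has exactly 5 rows; each row is the pose to reach, as a shift and turn from the pose commanded when the call began, along the tool's axes at that moment; what a row does not reach only later rows make up. A row lasts 1/8 s, in which the tool goes at most 62.5 mm and 10.7 degrees, less where a joint would pass 70% of its speed; a pose out of reach is approached as far as the arm can. A call with a gripper value outside its range is refused whole. The fingers move at their own pace and stop on an object; "newtons" is the grip in N (left out, the last holds). Time passes only in rows, so rows that repeat a pose let the fingers close, or fill a call up. It gives the time, the measured TCP pose, the force, the opening and the grip force at its end, in the units of the state.
- robot.observe(): the state, without advancing time (a new reading comes with each control period).
- viewer.read_camera(name): name is "scene" or "top" or "wrist"; returns the picture (420x560x3 uint8, red, green, blue); there is no depth.
- viewer.camera_params(name): a dict with "K" (3x3 intrinsics, pixels), "T" (4x4, takes a point from camera to world coordinates). Camera axes: x right, y down, z forward; pixel columns grow to the right and rows downward; lengths in m; the calibration is good to about 2 mm. A picture is of the moment at which its call begins: read the wrist's pose just before it. camera_params takes no time and is no camera call; for the wrist camera it gives the pose at the moment of the call.
- robot.hand_in(): hands the job in; it is judged then, once.
The state is a dict: "time": time; "qpos": joint angles; "qvel": joint speeds; "joint_efforts": joint torques, N m; "tool_pos": TCP position; "tool_rot": TCP orientation; "contact_force": force on the tool from outside, world axes, zero at the start; "torque": the same for the moment, N m; "opening": finger opening in m; "grip_force": force on a finger pad.
Only numpy, scipy, OpenCV 4.12 (cv2) and the standard library are available. Lean on these libraries where they do the work, as an engineer would, in place of code of your own. Each camera call takes 0.05 s, during which the arm holds its last target. There are 200 camera calls.

## Working session

There is one attempt and no reset: what is moved stays moved. The work goes in short steps, Python scripts to look and compute and a tool call to move; the robot and the scene stay as the last step left them, time stands still between calls to the robot, and variables do not carry over. Pictures are saved under pics/ and viewed, at most 14 in all, crops included, and the job is handed in when it is done.

Besides the shell and the picture viewer there is one more tool, called after ">>>" as name(argument=value, ...), one argument or row to a line, values as JSON. step_arm: Moves the arm, as the interface text tells. Its arguments: {"type":"object","properties":{"increments":{"type":"array"},"newtons":{"type":"number"}},"required":["increments"]}

```bash
mkdir -p pics; ls
python3 - <<'E'
from cell import robot, viewer
import cv2, numpy as np
np.set_printoptions(precision=4,suppress=True)
print(robot.observe())
for n in ("scene","top"):
    cv2.imwrite(f"pics/{n}0.png",cv2.resize(viewer.read_camera(n)[:,:,::-1],(800,600),interpolation=cv2.INTER_CUBIC))
    p=viewer.camera_params(n);print(n,p["K"],p["T"])
E
```

```text
pics
{'time': 0.0, 'qpos': array([ 1.179 ,  0.3427,  1.525 ,  0.    ,  1.2754, -0.146 ]), 'qvel': array([-0.0017, -0.0013,  0.0007, -0.0015,  0.0023, -0.0007]), 'joint_efforts': array([ -0.0013, -43.1252, -24.4217,   0.0718,   0.0561,  -0.0001]), 'tool_pos': array([0.1276, 0.5089, 0.2261]), 'tool_rot': array([-3.1401, -0.0002,  2.8958]), 'contact_force': array([-0.0503, -0.2085,  0.6429]), 'torque': array([0.0075, 0.0134, 0.0339]), 'grip_force': 0.0, 'opening': 0.09167869138576677}
scene [[389.2656   0.     284.6062]
 [  0.     389.2656 203.3359]
 [  0.       0.       1.    ]] [[ 0.8174 -0.212   0.5357  0.0542]
 [-0.5756 -0.3382  0.7445 -0.61  ]
 [ 0.0233 -0.9169 -0.3985  0.4781]
 [ 0.      0.      0.      1.    ]]
top [[388.6935   0.     284.8359]
 [  0.     388.6935 215.7818]
 [  0.       0.       1.    ]] [[-0.0171 -0.9928  0.1188  0.4639]
 [-0.9998  0.0165 -0.006   0.0845]
 [ 0.004  -0.1189 -0.9929  1.0688]
 [ 0.      0.      0.      1.    ]]
```

View pics/top0.png

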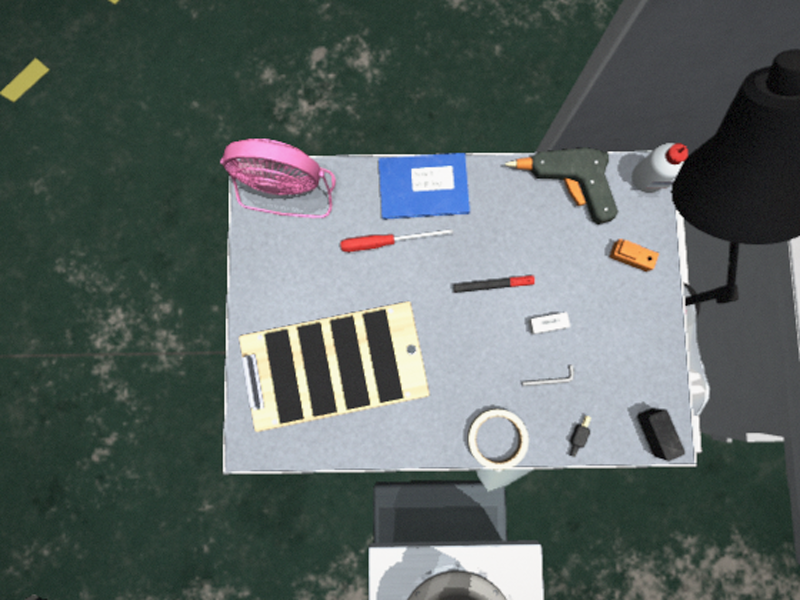

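View pics/scene0.png

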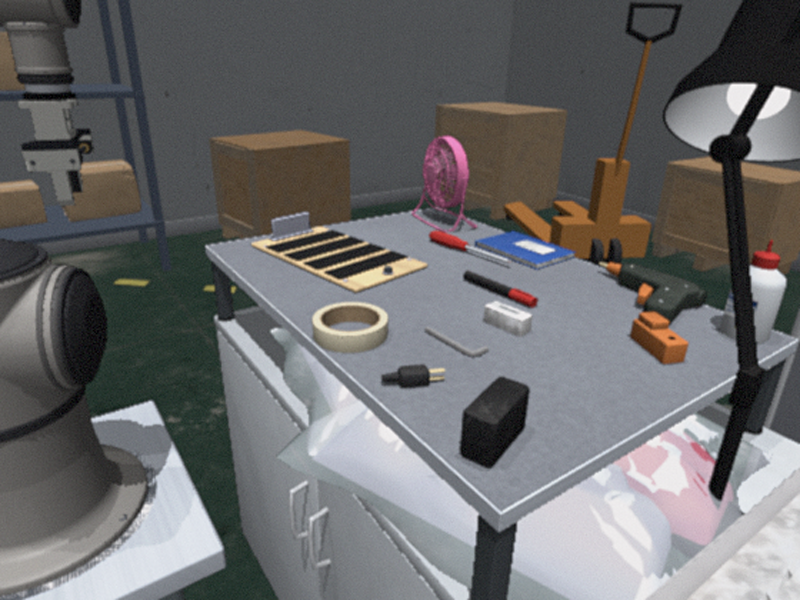

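The top view shows the end stop at the left (250,380) with the thumb nut at the right (411,349), so the pads take screwdriver, marker, hex key, block from left to right. Tools in that 800x600 view: screwdriver (395,240), marker (493,284), gauge block (550,322), hex key (547,378). The scene view agrees.

```bash
cat > h.py <<'E'
from cell import robot, viewer
import cv2, numpy as np
from scipy.spatial.transform import Rotation as Ro
np.set_printoptions(precision=4,suppress=True)
D=0.145
def w2p(P,p):
    T=p["T"]; c=(np.atleast_2d(P)-T[:3,3])@T[:3,:3]; return (c@p["K"].T)[:,:2]/c[:,2:]
def p2w(uv,z,p):
    uv=np.atleast_2d(np.asarray(uv,float)); r=np.c_[uv,np.ones(len(uv))]@np.linalg.inv(p["K"]).T@p["T"][:3,:3].T
    o=p["T"][:3,3]; return (o+r*((z-o[2])/r[:,2:]))[:,:2]
def rectify(img,p,c,yaw,z,half,s):   # crop of plane z centred c, s px/mm, rows=+x(up), cols=-y, turned by yaw
    n=int(2*half*1000*s); v,u=np.mgrid[0:n,0:n]; a=(n/2-v)/1000/s; b=(n/2-u)/1000/s
    x=c[0]+a*np.cos(yaw)-b*np.sin(yaw); y=c[1]+a*np.sin(yaw)+b*np.cos(yaw)
    m=w2p(np.c_[x.ravel(),y.ravel(),np.full(x.size,z)],p).astype(np.float32).reshape(n,n,2)
    return cv2.remap(img,m,None,cv2.INTER_CUBIC)
def go(x,y,z,yaw,down=True):
    s=robot.observe(); R=Ro.from_euler('xyz',s["tool_rot"]); G=Ro.from_euler('xyz',[np.pi,0,yaw])
    G2=Ro.from_euler('xyz',[np.pi,0,yaw+np.pi])
    for g in (G,G2):
        d=(R.inv()*g).as_rotvec(degrees=True)
        print("delta",R.inv().apply(np.array([x,y,z])-s["tool_pos"])*100,"dr",d)
def st():
    s=robot.observe();print({k:np.round(s[k],4) for k in("time","qpos","tool_pos","tool_rot","contact_force","opening","grip_force")})
E
python3 - <<'E'
from h import *
img=viewer.read_camera("top");p=viewer.camera_params("top")
hsv=cv2.cvtColor(img,cv2.COLOR_RGB2HSV); h,s,v=cv2.split(hsv)
def rep(name,mask,z,amin,roi):
    m=np.zeros_like(mask,np.uint8);x0,y0,x1,y1=[int(q*.7) for q in roi];m[y0:y1,x0:x1]=mask[y0:y1,x0:x1]*255
    n,l,st_,c=cv2.connectedComponentsWithStats(m)
    for i in range(1,n):
        if st_[i,4]<amin: continue
        ys,xs=np.nonzero(l==i); w=p2w(np.c_[xs,ys],z,p)*1000
        r=cv2.minAreaRect(w.astype(np.float32)); mu=w.mean(0); e=np.linalg.eigh(np.cov((w-mu).T))[1][:,1]
        print(name,st_[i,4],"cen",mu,"rect",np.round(r[0],1),np.round(r[1],1),"axis",np.degrees(np.arctan2(e[1],e[0])))
red=(s>150)&((h<10)|(h>170))&(v>80)
rep("sd",red,D+.011,30,(330,220,470,260)); rep("cap",red,D+.008,20,(500,270,545,300))
rep("mk",(v<90)|red,D+.008,40,(440,265,545,300))
rep("pad",v<60,D+.011,200,(240,300,425,430))
rep("nut",v<110,D+.012,10,(403,340,420,358))
rep("gb",v>200,D+.024,20,(520,300,580,340))
rep("hex",v<115,D+.004,8,(515,360,580,390))
rep("tape",(s>30),D+.03,100,(460,400,535,475))
# contact sheet
W=[(.42,-.15),(.59,.11),(.5,-.05),(.37,.27)]
o=np.vstack([np.hstack([rectify(img,p,c,0,D,.1,1.5) for c in W[i:i+2]]) for i in(0,2)])
cv2.imwrite("pics/sheet.png",o[:,:,::-1])
E
```

```text
sd 289 cen [685.7034 146.2526] rect [686.  144.3] [21.2 87.4] axis 97.14212882854977
cap 100 cen [ 617.2661 -113.3515] rect [ 617.9 -113.4] [38.6 14.5] axis 94.16957542439405
mk 334 cen [612.7587 -66.0374] rect [612.7 -65.8] [ 14.7 135.2] axis 95.39427483087215
pad 951 cen [495.9189 120.4496] rect [496.5 120.7] [145.7  35.5] axis -169.47693698317747
pad 953 cen [485.6522 174.4243] rect [486.2 174.5] [145.4  35.6] axis -169.43513322175068
pad 957 cen [475.6085 228.3579] rect [476.4 228.3] [145.3  35.7] axis -169.37903065205944
pad 971 cen [465.2449 282.0932] rect [466.1 282.1] [145.  36.] axis -169.39174897445776
gb 941 cen [ 552.4295 -155.0331] rect [ 550.9 -152.9] [97.5 60.9] axis 86.52366756208987
tape 142 cen [352.4643 -76.5538] rect [358.  -67.2] [61.4 74.2] axis 150.4967642241907
```

View pics/sheet.png

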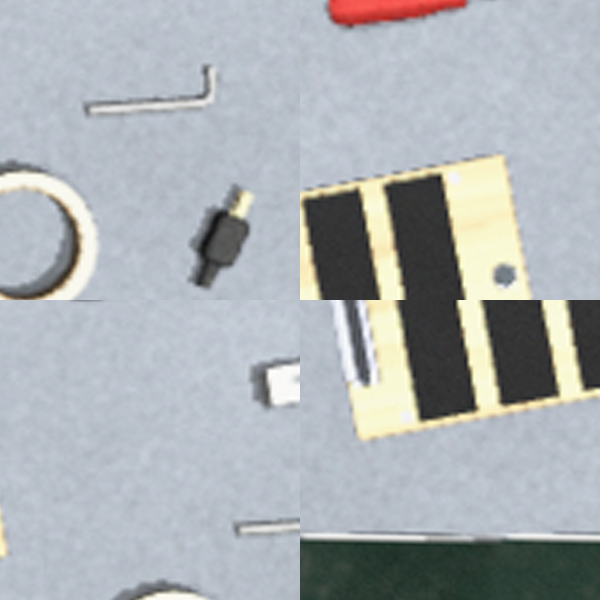

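Run:
```python
from h import *
go(.55,.09,.28,np.radians(97.1))
img=viewer.read_camera("top");p=viewer.camera_params("top")
L=cv2.cvtColor(img,cv2.COLOR_RGB2LAB).astype(float)
for n,z,c,hf in(("hex",D+.004,(.445,-.15),.06),("gb",D+.024,(.53,-.155),.055),("sd",D+.01,(.69,.1),.1)):
    q=w2p([[c[0]+a*hf,c[1]+b*hf,z] for a in(-1,1) for b in(-1,1)],p); x0,y0=q.min(0).astype(int);x1,y1=q.max(0).astype(int)
    S=L[y0:y1,x0:x1]; bg=np.median(S.reshape(-1,3),0); d=np.linalg.norm(S-bg,axis=2); m=(d>22).astype(np.uint8)
    k,l,t,_=cv2.connectedComponentsWithStats(m,connectivity=8)
    print(n,bg)
    for i in range(1,k):
        if t[i,4]<15: continue
        ys,xs=np.nonzero(l==i); w=p2w(np.c_[xs+x0,ys+y0],z,p)*1000; r=cv2.minAreaRect(w.astype(np.float32)); print(t[i,4],w.mean(0),r,S[ys,xs].mean(0))
```

```text
delta [-51.1624 -30.3675  -5.3546] dr [-0.0645  0.0313 68.8203]
delta [-51.1624 -30.3675  -5.3546] dr [  -0.0347   -0.0714 -111.1797]
hex [197. 127. 122.]
136 [ 453.7096 -153.4743] ((453.01580810546875, -150.16513061523438), (24.899587631225586, 90.07001495361328), 17.161436080932617) [177.6912 127.5735 126.5735]
39 [392.405 -90.572] ((394.4833068847656, -93.07353210449219), (18.646512985229492, 13.767195701599121), 89.00066375732422) [236.2051 127.0769 133.6154]
24 [ 390.6387 -203.7806] ((391.4224548339844, -202.8515625), (9.328286170959473, 11.83505916595459), 86.84197235107422) [143.125  127.3333 127.5   ]
gb [201. 127. 122.]
352 [ 545.7468 -147.1119] ((545.291748046875, -147.9430694580078), (31.79286766052246, 72.11962890625), 9.34688949584961) [214.2017 127.804  127.4034]
sd [198. 128. 122.]
34 [781.5892 199.2253] ((779.0568237304688, 198.93927001953125), (4.864519119262695, 32.64010238647461), 89.92643737792969) [162.7059 139.4118 122.2059]
1344 [761.0581  62.9338] ((758.1934204101562, 61.94825744628906), (124.20677185058594, 69.99008178710938), 89.10114288330078) [155.1763 137.593   86.0461]
527 [688.1927 124.9863] ((691.6768798828125, 97.1889419555664), (28.796079635620117, 190.6309051513672), 7.407438278198242) [154.4592 162.6281 148.0455]
```

>>> step_arm(
  increments=[
    {"delta_pos": [-10,-6,-5.4],"dr": [0,0,10],"fingers": -1},
    {"delta_pos": [-15,-9,-5.4],"dr": [0,0,20],"fingers": -1},
    {"delta_pos": [-21,-12.5,-5.4],"dr": [0,0,30],"fingers": -1},
    {"delta_pos": [-26,-15.5,-5.4],"dr": [0,0,40],"fingers": -1},
    {"delta_pos": [-31,-18.5,-5.4],"dr": [0,0,50],"fingers": -1},
  ],
  newtons=25,
)

```text
time: 0.82
tool_pos: [0.3446, 0.2927, 0.2795]
tool_rot: [3.141, -0.0, 2.018]
contact_force: [0.2, 0.1, 0.9]
opening: 0.0919
grip_force: 0.0
```

```bash
python3 -c "
from h import *
st();go(.62,.09,.30,np.radians(97.3))"
```

```text
{'time': np.float64(0.825), 'qpos': array([0.5342, 0.1663, 1.6144, 0.0002, 1.36  , 0.0874]), 'tool_pos': array([0.3446, 0.2927, 0.2795]), 'tool_rot': array([ 3.1407, -0.0002,  2.0176]), 'contact_force': array([0.2449, 0.108 , 0.902 ]), 'opening': np.float64(0.0919), 'grip_force': np.float64(0.0)}
delta [-30.1796  16.0775  -2.0467] dr [ 0.0475 -0.0211 18.3015]
delta [-30.1796  16.0775  -2.0467] dr [   0.03      0.0676 -161.6985]
```

>>> step_arm(
  increments=[
    {"delta_pos": [-5.5,3,-1],"dr": [0,0,9],"fingers": -1},
    {"delta_pos": [-11,5.9,-2],"dr": [0,0,18.3],"fingers": -1},
    {"delta_pos": [-16.5,8.8,-2],"dr": [0,0,18.3],"fingers": -1},
    {"delta_pos": [-22,11.7,-2],"dr": [0,0,18.3],"fingers": -1},
    {"delta_pos": [-27,14.4,-2],"dr": [0,0,18.3],"fingers": -1},
  ],
)

```text
time: 1.45
tool_pos: [0.5925, 0.1127, 0.2989]
tool_rot: [-3.141, -0.0, 1.703]
contact_force: [0.6, 0.3, 0.3]
opening: 0.0918
grip_force: 0.0
```

```bash
python3 -c "
from h import *
st();p=viewer.camera_params('wrist');cv2.imwrite('pics/w1.png',viewer.read_camera('wrist')[:,:,::-1]);print(p['K'],p['T']);
e=np.array([np.cos(np.radians(97.3)),np.sin(np.radians(97.3))]);g=np.array([.6917,.0965])+.04*e;print(g,w2p([[*g,D+.01],[.6917-.095*e[0],.0965-.095*e[1],D+.01],[.6917+.095*e[0],.0965+.095*e[1],D+.01]],p));go(*g,.148,np.radians(97.3))"
```

```text
{'time': np.float64(1.45), 'qpos': array([ 0.0608,  0.4514,  1.1589,  0.0002,  1.5315, -0.0715]), 'tool_pos': array([0.5925, 0.1127, 0.2989]), 'tool_rot': array([-3.1414, -0.0002,  1.7031]), 'contact_force': array([0.6005, 0.3467, 0.3   ]), 'opening': np.float64(0.0918), 'grip_force': np.float64(0.0)}
[[352.9829   0.     280.7981]
 [  0.     352.9829 206.6223]
 [  0.       0.       1.    ]] [[ 0.9911  0.1276  0.0372  0.582 ]
 [ 0.1329 -0.9505 -0.2807  0.1876]
 [-0.0005  0.2832 -0.9591  0.4575]
 [ 0.      0.      0.      1.    ]]
[0.6866 0.1362] [[391.7941 179.788 ]
 [378.7491 314.5668]
 [398.0849 114.7919]]
delta [ 1.7034  9.2597 14.9116] dr [0.0357 0.1667 0.0413]
delta [ 1.7034  9.2597 14.9116] dr [  -0.2618    0.056  -179.9585]
```

View pics/w1.png

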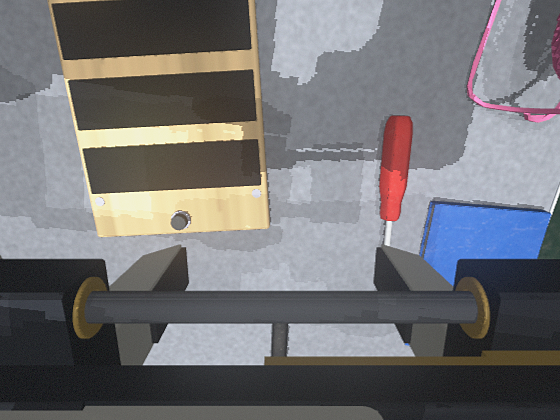

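The wrist picture shows the red handle from (398,115) to (391,222), close to prediction, clear of the fan's foot (475,100). I'll quantify the bias between the cameras.

```bash
python3 -c "
from h import *
p=viewer.camera_params('wrist');img=viewer.read_camera('wrist');h,s,v=cv2.split(cv2.cvtColor(img,cv2.COLOR_RGB2HSV))
def rep(m,z,x0,y0,x1,y1):
    a=np.zeros(m.shape,np.uint8);a[y0:y1,x0:x1]=m[y0:y1,x0:x1]; k,l,t,_=cv2.connectedComponentsWithStats(a)
    for i in range(1,k):
        if t[i,4]<300: continue
        ys,xs=np.nonzero(l==i);w=p2w(np.c_[xs,ys],z,p)*1000;mu=w.mean(0);e=np.linalg.eigh(np.cov((w-mu).T))[1][:,1]
        print(t[i,4],mu,cv2.minAreaRect(w.astype(np.float32)),np.degrees(np.arctan2(e[1],e[0])))
rep((s>150)&((h<10)|(h>170))&(v>80),D+.011,360,100,430,240)
rep(v<70,D+.011,40,0,275,210)
p=viewer.camera_params('top');img=viewer.read_camera('top');h,s,v=cv2.split(cv2.cvtColor(img,cv2.COLOR_RGB2HSV))
rep(v<70,D+.011,168,205,300,303)
"
```

```text
1905 [688.0987 146.2224] ((686.3482055664062, 145.00567626953125), (23.026371002197266, 91.01889038085938), 6.980587005615234) 94.48900876062694
9136 [473.6379 226.5412] ((476.4957275390625, 228.55307006835938), (149.4376678466797, 36.38149642944336), 10.570926666259766) -171.09944009259252
5161 [507.0278 185.5642] ((486.3695068359375, 176.38104248046875), (149.08335876464844, 39.33921813964844), 10.649114608764648) -175.82808997984228
932 [515.4353 121.8888] ((513.6546630859375, 120.67076110839844), (58.66941833496094, 124.46427917480469), 89.54144287109375) -172.48624261323184
799 [504.873  179.2539] ((501.35791015625, 186.9871826171875), (113.97573852539062, 55.80685043334961), 10.318690299987793) -166.72287917011752
1004 [465.6158 281.8607] ((466.3425598144531, 281.9840087890625), (146.48361206054688, 37.47552490234375), 10.838761329650879) -169.4078789445063
```

>>> step_arm(
  increments=[
    {"delta_pos": [1.7,5,4],"dr": [0,0,0],"fingers": -1},
    {"delta_pos": [1.7,9.4,6],"dr": [0,0,0],"fingers": -1},
    {"delta_pos": [1.7,9.4,9],"dr": [0,0,0],"fingers": -0.5},
    {"delta_pos": [1.7,9.4,11],"dr": [0,0,0],"fingers": -0.3},
    {"delta_pos": [1.7,9.4,12],"dr": [0,0,0],"fingers": -0.2},
  ],
)

```text
time: 2.22
tool_pos: [0.6806, 0.1448, 0.178]
tool_rot: [-3.139, -0.0, 1.705]
contact_force: [-0.0, -0.4, 0.5]
opening: 0.0665
grip_force: 0.0
```

```bash
python3 -c "
from h import *
st();go(.687,.1362,.148,np.radians(97.3))"
```

```text
{'time': np.float64(2.225), 'qpos': array([ 0.0995,  0.7024,  1.047 ,  0.0003,  1.3945, -0.0348]), 'tool_pos': array([0.6806, 0.1448, 0.178 ]), 'tool_rot': array([-3.1392, -0.0004,  1.705 ]), 'contact_force': array([-0.0365, -0.3534,  0.4682]), 'opening': np.float64(0.0665), 'grip_force': np.float64(0.0)}
delta [-0.9391  0.529   2.9939] dr [-0.135  -0.0225  0.3913]
delta [-0.9391  0.529   2.9939] dr [   0.0353   -0.2116 -179.6086]
```

>>> step_arm(
  increments=[
    {"delta_pos": [-0.9,0.5,0.5],"dr": [0,0,0],"fingers": -0.1},
    {"delta_pos": [-0.9,0.5,1],"dr": [0,0,0],"fingers": -0.1},
    {"delta_pos": [-0.9,0.5,1],"dr": [0,0,0],"fingers": -0.1},
    {"delta_pos": [-0.9,0.5,1],"dr": [0,0,0],"fingers": -0.1},
    {"delta_pos": [-0.9,0.5,1],"dr": [0,0,0],"fingers": -0.1},
  ],
)

```text
time: 2.85
tool_pos: [0.6882, 0.1354, 0.1696]
tool_rot: [3.141, -0.0, 1.704]
contact_force: [-0.0, -0.3, -0.5]
opening: 0.0505
grip_force: 0.0
```

```bash
python3 -c "
from h import *
st();go(.687,.1362,.148,np.radians(97.3))"
```

```text
{'time': np.float64(2.85), 'qpos': array([ 0.0851,  0.7173,  1.0416,  0.0001,  1.3819, -0.0479]), 'tool_pos': array([0.6882, 0.1354, 0.1696]), 'tool_rot': array([ 3.1409, -0.0001,  1.7038]), 'contact_force': array([-0.034 , -0.3127, -0.4971]), 'opening': np.float64(0.0505), 'grip_force': np.float64(0.0)}
delta [ 0.0908 -0.1077  2.1598] dr [ 0.0418 -0.0043  0.3193]
delta [ 0.0908 -0.1077  2.1598] dr [   0.0068    0.0656 -179.6807]
```

>>> step_arm(
  increments=[
    {"delta_pos": [0.1,-0.1,1.2],"dr": [0,0,0.3],"fingers": -0.1},
    {"delta_pos": [0.1,-0.1,2.1],"dr": [0,0,0.3],"fingers": -0.1},
    {"delta_pos": [0.1,-0.1,2.1],"dr": [0,0,0.3],"fingers": 0.2},
    {"delta_pos": [0.1,-0.1,2.1],"dr": [0,0,0.3],"fingers": 1},
    {"delta_pos": [0.1,-0.1,2.1],"dr": [0,0,0.3],"fingers": 1},
  ],
)

```text
time: 3.48
tool_pos: [0.6871, 0.1362, 0.1485]
tool_rot: [3.141, -0.0, 1.698]
contact_force: [0.0, -0.5, -0.2]
opening: 0.025
grip_force: 0.1
```

>>> step_arm(
  increments=[
    {"delta_pos": [0,0,0],"dr": [0,0,0],"fingers": 1},
    {"delta_pos": [0,0,0],"dr": [0,0,0],"fingers": 1},
    {"delta_pos": [0,0,-2],"dr": [0,0,0],"fingers": 1},
    {"delta_pos": [0,0,-5],"dr": [0,0,0],"fingers": 1},
    {"delta_pos": [0,0,-8],"dr": [0,0,0],"fingers": 1},
  ],
)

```text
time: 4.1
tool_pos: [0.6867, 0.1362, 0.2286]
tool_rot: [-3.141, -0.0, 1.699]
contact_force: [0.4, 0.4, -0.9]
opening: 0.0225
grip_force: 25.0
```

```bash
python3 -c "
from h import *
st();c=np.array([.4663,.2822]);a=np.radians(10.6);g=c-.04*np.array([np.cos(a),np.sin(a)]);print(g);go(*g,.25,a+np.pi)
go(.55,.17,.25,a+np.pi)"
```

```text
{'time': np.float64(4.1), 'qpos': array([ 0.0864,  0.6841,  0.9449,  0.0001,  1.5135, -0.0413]), 'tool_pos': array([0.6867, 0.1362, 0.2286]), 'tool_rot': array([-3.1407, -0.0001,  1.6985]), 'contact_force': array([ 0.3538,  0.3851, -0.8898]), 'opening': np.float64(0.0225), 'grip_force': np.float64(24.9967)}
[0.427  0.2748]
delta [ 17.0592 -23.9938  -2.1144] dr [ -0.0363  -0.0473 -93.2828]
delta [ 17.0592 -23.9938  -2.1144] dr [-0.0466  0.0358 86.7172]
delta [  5.0936 -13.1275  -2.1256] dr [ -0.0363  -0.0473 -93.2828]
delta [  5.0936 -13.1275  -2.1256] dr [-0.0466  0.0358 86.7172]
```

>>> step_arm(
  increments=[
    {"delta_pos": [1,-6,-2],"dr": [0,0,-10],"fingers": 1},
    {"delta_pos": [2,-12,-2],"dr": [0,0,-20],"fingers": 1},
    {"delta_pos": [5,-16,-2],"dr": [0,0,-30],"fingers": 1},
    {"delta_pos": [9,-19,-2],"dr": [0,0,-40],"fingers": 1},
    {"delta_pos": [12,-21,-2],"dr": [0,0,-50],"fingers": 1},
  ],
)

```text
time: 4.72
tool_pos: [0.4616, 0.2295, 0.2485]
tool_rot: [3.141, -0.0, 2.577]
contact_force: [0.5, 0.2, -0.9]
opening: 0.0226
grip_force: 25.0
```

```bash
python3 -c "
from h import *
st();go(.427,.2748,.25,np.radians(190.6))"
```

```text
{'time': np.float64(4.725), 'qpos': array([ 0.3124,  0.3076,  1.5125,  0.0003,  1.3211, -0.6942]), 'tool_pos': array([0.4616, 0.2295, 0.2485]), 'tool_rot': array([ 3.1411, -0.    ,  2.5773]), 'contact_force': array([ 0.4924,  0.2286, -0.9333]), 'opening': np.float64(0.0226), 'grip_force': np.float64(24.9946)}
delta [ 5.3491  1.9791 -0.1457] dr [  0.028    0.0097 -42.9339]
delta [ 5.3491  1.9791 -0.1457] dr [  0.0122  -0.0351 137.0661]
```

>>> step_arm(
  increments=[
    {"delta_pos": [2,0.8,0],"dr": [0,0,-10],"fingers": 1},
    {"delta_pos": [4,1.6,0],"dr": [0,0,-20],"fingers": 1},
    {"delta_pos": [5.3,2,0],"dr": [0,0,-30],"fingers": 1},
    {"delta_pos": [5.3,2,0],"dr": [0,0,-40],"fingers": 1},
    {"delta_pos": [5.3,2,0],"dr": [0,0,-43],"fingers": 1},
  ],
)

```text
time: 5.35
tool_pos: [0.4292, 0.2741, 0.2482]
tool_rot: [3.142, -0.0, -2.958]
contact_force: [0.1, -0.1, -0.7]
opening: 0.0222
grip_force: 25.0
```

```bash
python3 -c "
from h import *
st();go(.427,.2748,.1605,np.radians(190.6))
p=viewer.camera_params('wrist');cv2.imwrite('pics/w2.png',viewer.read_camera('wrist')[:,:,::-1]);np.savez('w2',**p)"
```

```text
{'time': np.float64(5.35), 'qpos': array([ 0.4178,  0.2966,  1.5292,  0.    ,  1.3158, -1.3368]), 'tool_pos': array([0.4292, 0.2741, 0.2482]), 'tool_rot': array([ 3.1415, -0.    , -2.9578]), 'contact_force': array([ 0.1073, -0.135 , -0.7087]), 'opening': np.float64(0.0222), 'grip_force': np.float64(24.9968)}
delta [0.207  0.1059 8.766 ] dr [ 0.0026 -0.0011 -0.0721]
delta [0.207  0.1059 8.766 ] dr [ -0.0017  -0.004  179.9279]
```

View pics/w2.png

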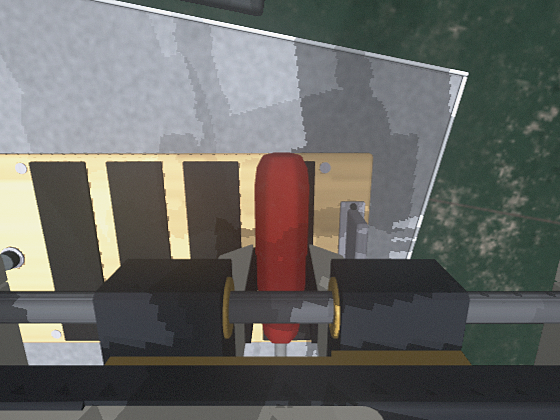

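The screwdriver is held squarely: handle from (283,155) down to the fingers, aligned with the end pad, and the stop is at (353,230).

>>> step_arm(
  increments=[
    {"delta_pos": [0.2,0.1,3],"dr": [0,0,0],"fingers": 1},
    {"delta_pos": [0.2,0.1,5.5],"dr": [0,0,0],"fingers": 1},
    {"delta_pos": [0.2,0.1,6.5],"dr": [0,0,0],"fingers": 1},
    {"delta_pos": [0.2,0.1,7.3],"dr": [0,0,0],"fingers": 1},
    {"delta_pos": [0.2,0.1,7.3],"dr": [0,0,0],"fingers": 1},
  ],
)

```text
time: 6.02
tool_pos: [0.4275, 0.2746, 0.1752]
tool_rot: [3.141, 0.0, -2.962]
contact_force: [0.2, -0.6, 0.4]
opening: 0.0229
grip_force: 25.0
```

```bash
python3 -c "
from h import *
st();go(.427,.2748,.160,np.radians(190.6))"
```

```text
{'time': np.float64(6.025), 'qpos': array([ 0.42  ,  0.3602,  1.6493,  0.0001,  1.1321, -1.3306]), 'tool_pos': array([0.4275, 0.2746, 0.1752]), 'tool_rot': array([ 3.1415,  0.0001, -2.9618]), 'contact_force': array([ 0.2181, -0.6292,  0.4192]), 'opening': np.float64(0.0229), 'grip_force': np.float64(24.9967)}
delta [0.0478 0.0272 1.5214] dr [ 0.0061  0.0029 -0.2999]
delta [0.0478 0.0272 1.5214] dr [  0.0046  -0.0096 179.7001]
```

>>> step_arm(
  increments=[
    {"delta_pos": [0,0,0.8],"dr": [0,0,0],"fingers": 1},
    {"delta_pos": [0,0,1.5],"dr": [0,0,0],"fingers": 1},
    {"delta_pos": [0,0,1.5],"dr": [0,0,0],"fingers": 1},
    {"delta_pos": [0,0,1.5],"dr": [0,0,0],"fingers": 0.22},
    {"delta_pos": [0,0,1.5],"dr": [0,0,0],"fingers": 0.22},
  ],
)

```text
time: 6.65
tool_pos: [0.4275, 0.2746, 0.1603]
tool_rot: [3.141, 0.0, -2.962]
contact_force: [-0.1, -0.2, 0.3]
opening: 0.0349
grip_force: 0.0
```

>>> step_arm(
  increments=[
    {"delta_pos": [0,0,0],"dr": [0,0,0],"fingers": 0.22},
    {"delta_pos": [0,0,-2],"dr": [0,0,0],"fingers": 0.22},
    {"delta_pos": [0,0,-5],"dr": [0,0,0],"fingers": 0.22},
    {"delta_pos": [0,0,-10],"dr": [0,0,0],"fingers": 0.22},
    {"delta_pos": [0,0,-10],"dr": [0,0,0],"fingers": 0},
  ],
)

```text
time: 7.28
tool_pos: [0.4291, 0.2754, 0.264]
tool_rot: [3.14, 0.008, -2.961]
contact_force: [1.0, -0.0, -0.5]
opening: 0.0417
grip_force: 0.0
```

```bash
python3 -c "
from h import *
st()
a=np.radians(95.4); e=-np.array([np.cos(a),np.sin(a)])
for c in [(.6127,-.0659)]: print('mk cap end e',e); g=np.array(c)
for y in(a,): go(*g,.25,y)"
```

```text
{'time': np.float64(7.275), 'qpos': array([ 0.4201,  0.2818,  1.5057,  0.0001,  1.3458, -1.3308]), 'tool_pos': array([0.4291, 0.2754, 0.264 ]), 'tool_rot': array([ 3.1396,  0.0081, -2.9615]), 'contact_force': array([ 1.0303, -0.0164, -0.4506]), 'opening': np.float64(0.0417), 'grip_force': np.float64(0.0)}
mk cap end e [ 0.0941 -0.9956]
delta [-11.9325 -36.8696   1.4237] dr [ 0.4711  0.2546 94.9209]
delta [-11.9325 -36.8696   1.4237] dr [ -0.2487   0.4602 -85.078 ]
```

>>> step_arm(
  increments=[
    {"delta_pos": [-1.5,-5,0.5],"dr": [0,0,10.5],"fingers": 0},
    {"delta_pos": [-3,-10,0.5],"dr": [0,0,21],"fingers": 0},
    {"delta_pos": [-4.5,-15,0.5],"dr": [0,0,31.5],"fingers": 0},
    {"delta_pos": [-6.5,-20,0.5],"dr": [0,0,42],"fingers": 0},
    {"delta_pos": [-8,-25,0.5],"dr": [0,0,52.5],"fingers": 0},
  ],
)

```text
time: 7.9
tool_pos: [0.5514, 0.0414, 0.2542]
tool_rot: [-3.141, -0.001, 2.399]
contact_force: [0.2, 0.1, -0.1]
opening: 0.0456
grip_force: 0.0
```

```bash
python3 -c "
from h import *
st();go(.6127,-.0659,.25,np.radians(95.4))"
```

```text
{'time': np.float64(7.9), 'qpos': array([-0.0639,  0.3748,  1.3978,  0.0002,  1.3699, -0.8924]), 'tool_pos': array([0.5514, 0.0414, 0.2542]), 'tool_rot': array([-3.1412, -0.0009,  2.3993]), 'contact_force': array([ 0.2371,  0.1109, -0.1405]), 'opening': np.float64(0.0456), 'grip_force': np.float64(0.0)}
delta [-11.7725  -3.7589   0.4123] dr [-0.0417 -0.0405 42.0681]
delta [-11.7725  -3.7589   0.4123] dr [   0.051    -0.0526 -137.9319]
```

>>> step_arm(
  increments=[
    {"delta_pos": [-5,-1.5,0],"dr": [0,0,10.5],"fingers": 0},
    {"delta_pos": [-9,-3,0],"dr": [0,0,21],"fingers": 0},
    {"delta_pos": [-11.8,-3.8,0],"dr": [0,0,31.5],"fingers": 0},
    {"delta_pos": [-11.8,-3.8,0],"dr": [0,0,42],"fingers": 0},
    {"delta_pos": [-11.8,-3.8,0],"dr": [0,0,42],"fingers": 0},
  ],
)

```text
time: 8.52
tool_pos: [0.6125, -0.0647, 0.2539]
tool_rot: [-3.14, -0.001, 1.673]
contact_force: [-0.6, -0.2, -0.2]
opening: 0.0458
grip_force: 0.0
```

```bash
python3 -c "
from h import *
st();go(.6127,-.0659,.148,np.radians(95.4))
p=viewer.camera_params('wrist');cv2.imwrite('pics/w3.png',viewer.read_camera('wrist')[:,:,::-1]);np.savez('w3',**p)"
```

```text
{'time': np.float64(8.525), 'qpos': array([-0.2297,  0.4974,  1.2047,  0.0001,  1.4414, -0.3323]), 'tool_pos': array([ 0.6125, -0.0647,  0.2539]), 'tool_rot': array([-3.1399, -0.0008,  1.6734]), 'contact_force': array([-0.5867, -0.1773, -0.2141]), 'opening': np.float64(0.0458), 'grip_force': np.float64(0.0)}
delta [-0.1271  0.0256 10.5903] dr [-0.0998 -0.0428  0.4781]
delta [-0.1271  0.0256 10.5903] dr [   0.0671   -0.1564 -179.5218]
```

View pics/w3.png

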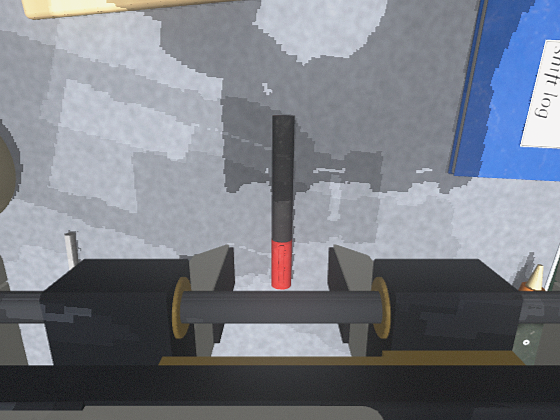

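The marker is centred between the fingers at column 283 (rows 116–288). I'll descend on it.

>>> step_arm(
  increments=[
    {"delta_pos": [-0.1,0,4],"dr": [0,0,0.5],"fingers": 0},
    {"delta_pos": [-0.1,0,7],"dr": [0,0,0.5],"fingers": 0},
    {"delta_pos": [-0.1,0,8.5],"dr": [0,0,0.5],"fingers": 0},
    {"delta_pos": [-0.1,0,9.2],"dr": [0,0,0.5],"fingers": 0.2},
    {"delta_pos": [-0.1,0,9.2],"dr": [0,0,0.5],"fingers": 0.2},
  ],
)

```text
time: 9.2
tool_pos: [0.6132, -0.0654, 0.1635]
tool_rot: [3.141, 0.0, 1.665]
contact_force: [0.6, 0.7, -0.6]
opening: 0.0371
grip_force: 0.0
```

```bash
python3 -c "
from h import *
st();go(.6127,-.0659,.147,np.radians(95.4))"
```

```text
{'time': np.float64(9.2), 'qpos': array([-0.2304,  0.5605,  1.3491,  0.0001,  1.2313, -0.3243]), 'tool_pos': array([ 0.6132, -0.0654,  0.1635]), 'tool_rot': array([3.141 , 0.0001, 1.6646]), 'contact_force': array([ 0.6248,  0.6608, -0.5785]), 'opening': np.float64(0.0371), 'grip_force': np.float64(0.0)}
delta [-0.0496 -0.0521  1.6539] dr [ 0.0364  0.0083 -0.0244]
delta [-0.0496 -0.0521  1.6539] dr [  0.013   -0.0572 179.9756]
```

>>> step_arm(
  increments=[
    {"delta_pos": [0,0,1],"dr": [0,0,0],"fingers": 0.2},
    {"delta_pos": [0,0,1.6],"dr": [0,0,0],"fingers": 0.2},
    {"delta_pos": [0,0,1.6],"dr": [0,0,0],"fingers": 0.2},
    {"delta_pos": [0,0,1.6],"dr": [0,0,0],"fingers": 1},
    {"delta_pos": [0,0,1.6],"dr": [0,0,0],"fingers": 1},
  ],
)

```text
time: 9.82
tool_pos: [0.6131, -0.0655, 0.1474]
tool_rot: [3.141, 0.0, 1.664]
contact_force: [0.2, -0.0, -0.5]
opening: 0.0215
grip_force: 0.0
```

>>> step_arm(
  increments=[
    {"delta_pos": [0,0,0],"dr": [0,0,0],"fingers": 1},
    {"delta_pos": [0,0,0],"dr": [0,0,0],"fingers": 1},
    {"delta_pos": [0,0,-2],"dr": [0,0,0],"fingers": 1},
    {"delta_pos": [0,0,-6],"dr": [0,0,0],"fingers": 1},
    {"delta_pos": [0,0,-10],"dr": [0,0,0],"fingers": 1},
  ],
)

```text
time: 10.45
tool_pos: [0.6127, -0.0654, 0.248]
tool_rot: [-3.141, -0.0, 1.664]
contact_force: [0.6, 0.0, 0.1]
opening: 0.0156
grip_force: 25.0
```

```bash
python3 -c "
from h import *
st();go(.4764,.2285,.25,np.radians(190.6))"
```

```text
{'time': np.float64(10.45), 'qpos': array([-0.2307,  0.5003,  1.216 ,  0.0001,  1.4261, -0.3235]), 'tool_pos': array([ 0.6127, -0.0654,  0.248 ]), 'tool_rot': array([-3.1409, -0.0004,  1.6635]), 'contact_force': array([0.646 , 0.0335, 0.0713]), 'opening': np.float64(0.0156), 'grip_force': np.float64(24.9961)}
delta [ 30.527  -10.8483  -0.1847] dr [ -0.0137  -0.049  -95.2866]
delta [ 30.527  -10.8483  -0.1847] dr [-0.0478  0.0133 84.7134]
```

>>> step_arm(
  increments=[
    {"delta_pos": [5,-2,0],"dr": [0,0,-10.5],"fingers": 1},
    {"delta_pos": [10,-4,0],"dr": [0,0,-21],"fingers": 1},
    {"delta_pos": [15,-6,0],"dr": [0,0,-31.5],"fingers": 1},
    {"delta_pos": [20,-8,0],"dr": [0,0,-42],"fingers": 1},
    {"delta_pos": [25,-9.5,0],"dr": [0,0,-52],"fingers": 1},
  ],
)

```text
time: 11.08
tool_pos: [0.4941, 0.1761, 0.2473]
tool_rot: [3.141, 0.0, 2.577]
contact_force: [1.3, -0.1, 0.5]
opening: 0.0156
grip_force: 25.0
```

```bash
python3 -c "
from h import *
st();go(.4764,.2285,.25,np.radians(190.6))"
```

```text
{'time': np.float64(11.075), 'qpos': array([ 0.1961,  0.3253,  1.4904,  0.0001,  1.3256, -0.81  ]), 'tool_pos': array([0.4941, 0.1761, 0.2473]), 'tool_rot': array([3.1412, 0.0002, 2.5768]), 'contact_force': array([ 1.2536, -0.0676,  0.5384]), 'opening': np.float64(0.0156), 'grip_force': np.float64(24.9941)}
delta [ 4.2972  3.4846 -0.2651] dr [  0.0162   0.0177 -42.9582]
delta [ 4.2972  3.4846 -0.2651] dr [  0.0222  -0.0204 137.0418]
```

>>> step_arm(
  increments=[
    {"delta_pos": [3,2,0],"dr": [0,0,-10.5],"fingers": 1},
    {"delta_pos": [4.3,3.4,0],"dr": [0,0,-21],"fingers": 1},
    {"delta_pos": [4.3,3.4,0],"dr": [0,0,-31.5],"fingers": 1},
    {"delta_pos": [4.3,3.4,0],"dr": [0,0,-42],"fingers": 1},
    {"delta_pos": [4.3,3.4,0],"dr": [0,0,-42.7],"fingers": 1},
  ],
)

```text
time: 11.7
tool_pos: [0.4772, 0.2266, 0.2471]
tool_rot: [3.142, 0.0, -2.968]
contact_force: [-0.6, 0.4, -0.4]
opening: 0.0159
grip_force: 25.0
```

```bash
python3 -c "
from h import *
st();go(.4764,.2285,.159,np.radians(190.6))
p=viewer.camera_params('wrist');cv2.imwrite('pics/w4.png',viewer.read_camera('wrist')[:,:,::-1]);np.savez('w4',**p)"
```

```text
{'time': np.float64(11.7), 'qpos': array([ 0.2981,  0.3327,  1.4801,  0.0001,  1.3287, -1.4467]), 'tool_pos': array([0.4772, 0.2266, 0.2471]), 'tool_rot': array([ 3.1415,  0.    , -2.9676]), 'contact_force': array([-0.5557,  0.4013, -0.4394]), 'opening': np.float64(0.0159), 'grip_force': np.float64(24.9954)}
delta [0.0479 0.2027 8.812 ] dr [ 0.0032  0.0004 -0.6313]
delta [0.0479 0.2027 8.812 ] dr [  0.0007  -0.0051 179.3687]
```

View pics/w4.png

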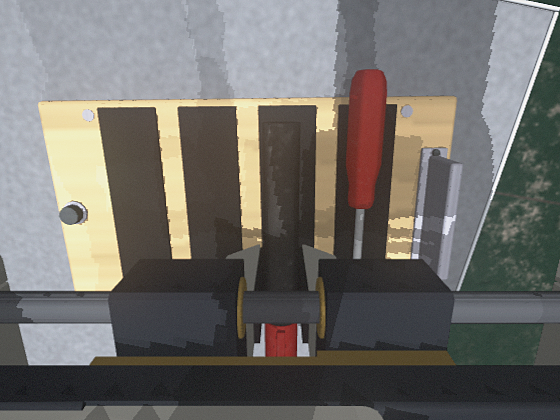

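The screwdriver lies along the end pad (367,140). The marker is held over the next pad, at column 283 with the pad around 287.

>>> step_arm(
  increments=[
    {"delta_pos": [0,0.2,3],"dr": [0,0,-0.5],"fingers": 1},
    {"delta_pos": [0,0.2,5.5],"dr": [0,0,-0.5],"fingers": 1},
    {"delta_pos": [0,0.2,6.5],"dr": [0,0,-0.5],"fingers": 1},
    {"delta_pos": [0,0.2,7.5],"dr": [0,0,-0.5],"fingers": 1},
    {"delta_pos": [0,0.2,7.5],"dr": [0,0,-0.5],"fingers": 1},
  ],
)

```text
time: 12.38
tool_pos: [0.477, 0.2284, 0.172]
tool_rot: [3.142, -0.0, -2.959]
contact_force: [-0.4, 0.6, -0.2]
opening: 0.0157
grip_force: 25.0
```

```bash
python3 -c "
from h import *
st();go(.4764,.2285,.159,np.radians(190.6))"
```

```text
{'time': np.float64(12.375), 'qpos': array([ 0.3016,  0.3995,  1.5971,  0.0001,  1.1453, -1.4519]), 'tool_pos': array([0.477 , 0.2284, 0.172 ]), 'tool_rot': array([ 3.1416, -0.0003, -2.9589]), 'contact_force': array([-0.438 ,  0.6142, -0.2203]), 'opening': np.float64(0.0157), 'grip_force': np.float64(24.9963)}
delta [0.0546 0.0175 1.301 ] dr [ 0.0021 -0.0181 -0.1299]
delta [0.0546 0.0175 1.301 ] dr [ -0.0284  -0.0032 179.8701]
```

>>> step_arm(
  increments=[
    {"delta_pos": [0,0,0.7],"dr": [0,0,0],"fingers": 1},
    {"delta_pos": [0,0,1.3],"dr": [0,0,0],"fingers": 1},
    {"delta_pos": [0,0,1.3],"dr": [0,0,0],"fingers": 1},
    {"delta_pos": [0,0,1.3],"dr": [0,0,0],"fingers": 0.35},
    {"delta_pos": [0,0,1.3],"dr": [0,0,0],"fingers": 0.35},
  ],
)

```text
time: 13.0
tool_pos: [0.4771, 0.2285, 0.1593]
tool_rot: [3.141, 0.0, -2.958]
contact_force: [-0.5, -0.2, -0.3]
opening: 0.0286
grip_force: 0.0
```

>>> step_arm(
  increments=[
    {"delta_pos": [0,0,0],"dr": [0,0,0],"fingers": 0.35},
    {"delta_pos": [0,0,-2],"dr": [0,0,0],"fingers": 0.35},
    {"delta_pos": [0,0,-5],"dr": [0,0,0],"fingers": 0.35},
    {"delta_pos": [0,0,-10],"dr": [0,0,0],"fingers": 0.35},
    {"delta_pos": [0,0,-10],"dr": [0,0,0],"fingers": 0.35},
  ],
)

```text
time: 13.62
tool_pos: [0.4788, 0.2291, 0.2632]
tool_rot: [3.141, 0.008, -2.958]
contact_force: [-0.3, -0.5, -0.8]
opening: 0.03
grip_force: 0.0
```

Run:
```python
from h import *
st();img=viewer.read_camera("top");p=viewer.camera_params("top")
A=rectify(img,p,(.455,-.15),0,D+.004,.06,5)[:,:,::-1];cv2.imwrite("pics/hex.png",A)
go(.45,-.11,.26,np.radians(95))
```

```text
{'time': np.float64(13.625), 'qpos': array([ 0.3018,  0.3217,  1.4516,  0.0001,  1.3599, -1.4527]), 'tool_pos': array([0.4788, 0.2291, 0.2632]), 'tool_rot': array([ 3.1405,  0.0084, -2.958 ]), 'contact_force': array([-0.295 , -0.5405, -0.8237]), 'opening': np.float64(0.03), 'grip_force': np.float64(0.0)}
delta [  8.9079 -32.8      0.0237] dr [ 0.2157  0.1467 95.5233]
delta [  8.9079 -32.8      0.0237] dr [ -0.1429   0.21   -84.4765]
```

View pics/hex.png

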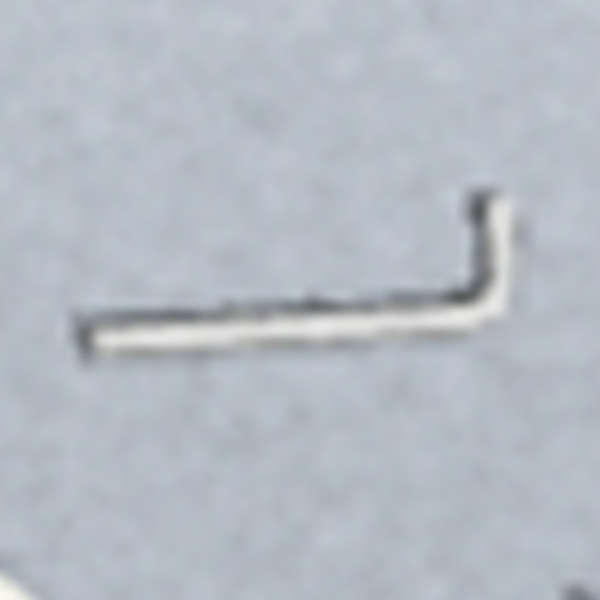

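Hex key in this crop (5 px/mm): long arm from (88,340) to the corner at (515,315), short arm pointing up at the right, so its y axis is at about 93.8°. Its grip point is about (0.450, -0.150).

>>> step_arm(
  increments=[
    {"delta_pos": [2,-5.5,0],"dr": [0,0,10.5],"fingers": 0.35},
    {"delta_pos": [4,-11,0],"dr": [0,0,21],"fingers": 0.35},
    {"delta_pos": [6,-16.5,0],"dr": [0,0,31.5],"fingers": 0.35},
    {"delta_pos": [8,-22,0],"dr": [0,0,42],"fingers": 0.35},
    {"delta_pos": [9,-27.5,0],"dr": [0,0,52.5],"fingers": 0.35},
  ],
)

```text
time: 14.3
tool_pos: [0.4373, -0.0597, 0.2581]
tool_rot: [-3.141, -0.002, 2.403]
contact_force: [1.1, -0.5, -0.1]
opening: 0.0302
grip_force: 0.0
```

```bash
python3 -c "
from h import *
st();go(.4498,-.150,.26,np.radians(93.8))"
```

```text
{'time': np.float64(14.3), 'qpos': array([-0.3099,  0.1626,  1.6788,  0.0002,  1.3022, -1.142 ]), 'tool_pos': array([ 0.4373, -0.0597,  0.2581]), 'tool_rot': array([-3.141 , -0.0018,  2.4028]), 'contact_force': array([ 1.069 , -0.5234, -0.106 ]), 'opening': np.float64(0.0302), 'grip_force': np.float64(0.0)}
delta [-7.0012 -5.832  -0.2   ] dr [-0.0739 -0.0846 43.8732]
delta [-7.0012 -5.832  -0.2   ] dr [   0.1057   -0.0923 -136.1268]
```

>>> step_arm(
  increments=[
    {"delta_pos": [-3,-2.5,0],"dr": [0,0,10.5],"fingers": 0.35},
    {"delta_pos": [-6,-5,0],"dr": [0,0,21],"fingers": 0.35},
    {"delta_pos": [-7,-5.8,0],"dr": [0,0,31.5],"fingers": 0.35},
    {"delta_pos": [-7,-5.8,0],"dr": [0,0,42],"fingers": 0.35},
    {"delta_pos": [-7,-5.8,0],"dr": [0,0,43.8],"fingers": 0.35},
  ],
)

```text
time: 14.92
tool_pos: [0.4513, -0.1482, 0.2579]
tool_rot: [-3.14, -0.001, 1.644]
contact_force: [-1.0, 0.2, 0.6]
opening: 0.0298
grip_force: 0.0
```

Run:
```python
from h import *
st();p=viewer.camera_params('wrist');img=viewer.read_camera('wrist');st();go(.4498,-.150,.146,np.radians(93.8))
A=rectify(img,p,(.455,-.135),0,D+.004,.055,5)
B=rectify(img,p,(.545,-.145),0,D+.024,.04,5)
cv2.imwrite("pics/w5.png",np.hstack([cv2.resize(img,(0,0),fx=.8,fy=.8)[:336][:, :],np.zeros((336,10,3),np.uint8)])[:,:,::-1])
o=np.zeros((560,750,3),np.uint8);o[:550,:550]=A;o[:400,555:]=B[:,:195];cv2.imwrite("pics/w5r.png",o[:,:,::-1]);cv2.imwrite("pics/w5.png",img[:,:,::-1])
```

```text
{'time': np.float64(14.925), 'qpos': array([-0.4789,  0.2268,  1.5974,  0.0001,  1.3198, -0.552 ]), 'tool_pos': array([ 0.4513, -0.1482,  0.2579]), 'tool_rot': array([-3.1395, -0.0014,  1.6439]), 'contact_force': array([-0.9957,  0.1796,  0.6394]), 'opening': np.float64(0.0298), 'grip_force': np.float64(0.0)}
{'time': np.float64(14.975), 'qpos': array([-0.4784,  0.2265,  1.5972,  0.0001,  1.3199, -0.5525]), 'tool_pos': array([ 0.4515, -0.148 ,  0.2581]), 'tool_rot': array([-3.14  , -0.0011,  1.6448]), 'contact_force': array([-0.0415,  0.3815,  0.676 ]), 'opening': np.float64(0.0294), 'grip_force': np.float64(0.0)}
delta [-0.1957 -0.1619 11.2106] dr [-0.0935 -0.0646  0.4391]
delta [-0.1957 -0.1619 11.2106] dr [   0.1012   -0.1464 -179.5609]
```

View pics/w5.png

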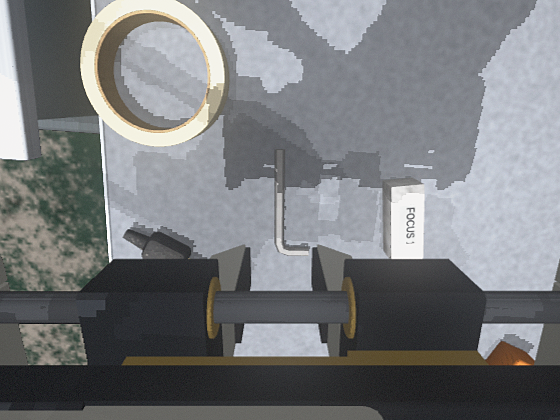

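View pics/w5r.png

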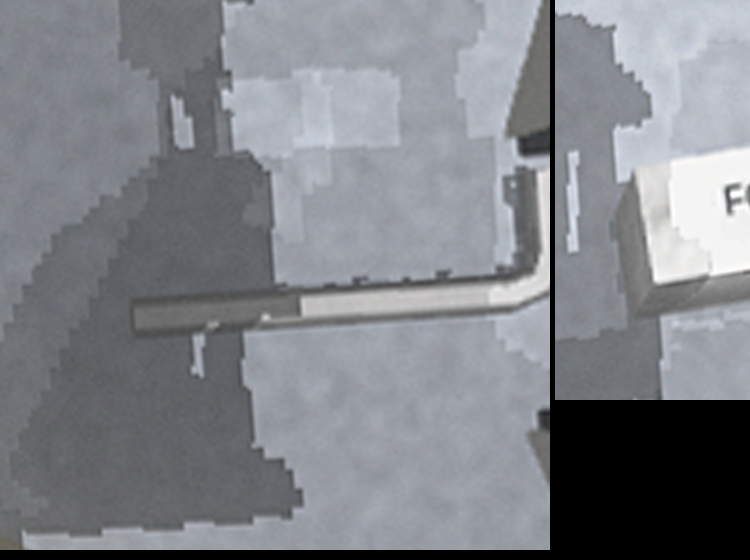

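The hex key is where expected (long arm at column 280, left end at (133,318) in the rectified crop), centred between the fingers. The white "FOCUS 1" block at (405,215) is the only 24 x 60 mm block there.

>>> step_arm(
  increments=[
    {"delta_pos": [-0.2,-0.2,4],"dr": [0,0,0.5],"fingers": 0.35},
    {"delta_pos": [-0.2,-0.2,7.5],"dr": [0,0,0.5],"fingers": 0.35},
    {"delta_pos": [-0.2,-0.2,9],"dr": [0,0,0.5],"fingers": 0.35},
    {"delta_pos": [-0.2,-0.2,10],"dr": [0,0,0.5],"fingers": 0.35},
    {"delta_pos": [-0.2,-0.2,10],"dr": [0,0,0.5],"fingers": 0.35},
  ],
)

```text
time: 15.6
tool_pos: [0.4498, -0.1501, 0.1587]
tool_rot: [-3.141, -0.001, 1.637]
contact_force: [-0.7, 1.0, 0.4]
opening: 0.0299
grip_force: 0.0
```

```bash
python3 -c "
from h import *
st();go(.4495,-.150,.1465,np.radians(93.7))"
```

```text
{'time': np.float64(15.6), 'qpos': array([-0.4839,  0.3219,  1.7604,  0.0001,  1.0604, -0.5504]), 'tool_pos': array([ 0.4498, -0.1501,  0.1587]), 'tool_rot': array([-3.1407, -0.0007,  1.6373]), 'contact_force': array([-0.7218,  0.9585,  0.3822]), 'opening': np.float64(0.0299), 'grip_force': np.float64(0.0)}
delta [ 0.0097 -0.0327  1.2159] dr [-0.0533 -0.0397  0.1086]
delta [ 0.0097 -0.0327  1.2159] dr [   0.0623   -0.0836 -179.8914]
```

>>> step_arm(
  increments=[
    {"delta_pos": [0,0,0.7],"dr": [0,0,0],"fingers": 0.35},
    {"delta_pos": [0,0,1.2],"dr": [0,0,0],"fingers": 0.35},
    {"delta_pos": [0,0,1.2],"dr": [0,0,0],"fingers": 0.35},
    {"delta_pos": [0,0,1.2],"dr": [0,0,0],"fingers": 1},
    {"delta_pos": [0,0,1.2],"dr": [0,0,0],"fingers": 1},
  ],
)

```text
time: 16.23
tool_pos: [0.4502, -0.1505, 0.1473]
tool_rot: [3.141, 0.0, 1.636]
contact_force: [-0.3, -0.3, -0.1]
opening: 0.0144
grip_force: 0.0
```

>>> step_arm(
  increments=[
    {"delta_pos": [0,0,0],"dr": [0,0,0],"fingers": 1},
    {"delta_pos": [0,0,0],"dr": [0,0,0],"fingers": 1},
    {"delta_pos": [0,0,-2],"dr": [0,0,0],"fingers": 1},
    {"delta_pos": [0,0,-6],"dr": [0,0,0],"fingers": 1},
    {"delta_pos": [0,0,-10],"dr": [0,0,0],"fingers": 1},
  ],
)

```text
time: 16.85
tool_pos: [0.4498, -0.1503, 0.248]
tool_rot: [-3.141, -0.001, 1.636]
contact_force: [0.0, -0.6, 0.0]
opening: 0.0063
grip_force: 25.0
```

```bash
python3 -c "
from h import *
st();go(.488,.1648,.25,np.radians(190.6))"
```

```text
{'time': np.float64(16.85), 'qpos': array([-0.4843,  0.2318,  1.6186,  0.0001,  1.292 , -0.5491]), 'tool_pos': array([ 0.4498, -0.1503,  0.248 ]), 'tool_rot': array([-3.1409, -0.0005,  1.6356]), 'contact_force': array([ 0.016 , -0.5673,  0.002 ]), 'opening': np.float64(0.0063), 'grip_force': np.float64(24.9998)}
delta [31.1922  5.8518 -0.1851] dr [ -0.0034  -0.0545 -96.8847]
delta [31.1922  5.8518 -0.1851] dr [-0.0527  0.0033 83.1152]
```

>>> step_arm(
  increments=[
    {"delta_pos": [5,1,0],"dr": [0,0,-10.5],"fingers": 1},
    {"delta_pos": [10,2,0],"dr": [0,0,-21],"fingers": 1},
    {"delta_pos": [15,3,0],"dr": [0,0,-31.5],"fingers": 1},
    {"delta_pos": [20,4,0],"dr": [0,0,-42],"fingers": 1},
    {"delta_pos": [25,5,0],"dr": [0,0,-52.5],"fingers": 1},
  ],
)

```text
time: 17.48
tool_pos: [0.4837, 0.104, 0.2471]
tool_rot: [3.142, 0.0, 2.558]
contact_force: [1.2, -1.5, 0.4]
opening: 0.0062
grip_force: 25.0
```

```bash
python3 -c "
from h import *
st();go(.488,.1648,.25,np.radians(190.6))"
```

```text
{'time': np.float64(17.475), 'qpos': array([ 0.0567,  0.2702,  1.5691, -0.    ,  1.3022, -0.9305]), 'tool_pos': array([0.4837, 0.104 , 0.2471]), 'tool_rot': array([3.1415, 0.0002, 2.5579]), 'contact_force': array([ 1.1771, -1.4898,  0.4145]), 'opening': np.float64(0.0062), 'grip_force': np.float64(24.9985)}
delta [ 2.9957  5.3134 -0.2861] dr [  0.0008   0.0107 -44.0406]
delta [ 2.9957  5.3134 -0.2861] dr [  0.0134  -0.001  135.9594]
```

>>> step_arm(
  increments=[
    {"delta_pos": [2,3,0],"dr": [0,0,-10.5],"fingers": 1},
    {"delta_pos": [3,5.2,0],"dr": [0,0,-21],"fingers": 1},
    {"delta_pos": [3,5.2,0],"dr": [0,0,-31.5],"fingers": 1},
    {"delta_pos": [3,5.2,0],"dr": [0,0,-42],"fingers": 1},
    {"delta_pos": [3,5.2,0],"dr": [0,0,-44],"fingers": 1},
  ],
)

```text
time: 18.1
tool_pos: [0.4876, 0.1623, 0.247]
tool_rot: [3.142, -0.0, -2.963]
contact_force: [0.1, 0.2, -0.8]
opening: 0.0062
grip_force: 25.0
```

Run:
```python
from h import *
st();p=viewer.camera_params('wrist');img=viewer.read_camera('wrist');st();go(.488,.1648,.1585,np.radians(190.6))
cv2.imwrite("pics/w6.png",img[:,:,::-1])
```

```text
{'time': np.float64(18.1), 'qpos': array([ 0.1721,  0.3063,  1.5189,  0.0001,  1.3168, -1.5775]), 'tool_pos': array([0.4876, 0.1623, 0.247 ]), 'tool_rot': array([ 3.1415, -0.0003, -2.9629]), 'contact_force': array([ 0.1153,  0.1786, -0.7864]), 'opening': np.float64(0.0062), 'grip_force': np.float64(24.9994)}
{'time': np.float64(18.15), 'qpos': array([ 0.1719,  0.3061,  1.5188,  0.0001,  1.3168, -1.5772]), 'tool_pos': array([0.4877, 0.1622, 0.247 ]), 'tool_rot': array([ 3.1415, -0.0002, -2.9634]), 'contact_force': array([ 0.22  ,  1.2116, -0.6776]), 'opening': np.float64(0.0062), 'grip_force': np.float64(24.9998)}
delta [-0.0812  0.247   8.8527] dr [ 0.0061 -0.0097 -0.3889]
delta [-0.0812  0.247   8.8527] dr [ -0.0152  -0.0096 179.6111]
```

View pics/w6.png

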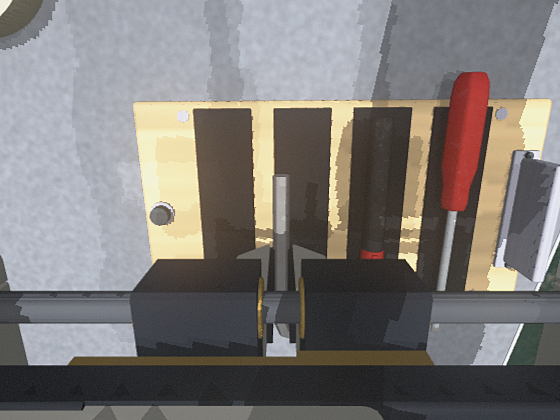

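The hex key is held straight (280,230) over the third pad's left side, with the marker (378,180) and screwdriver in place. I'll lower it.

>>> step_arm(
  increments=[
    {"delta_pos": [-0.1,0.2,3],"dr": [0,0,-0.4],"fingers": 1},
    {"delta_pos": [-0.1,0.2,5.5],"dr": [0,0,-0.4],"fingers": 1},
    {"delta_pos": [-0.1,0.2,6.5],"dr": [0,0,-0.4],"fingers": 1},
    {"delta_pos": [-0.1,0.2,7.5],"dr": [0,0,-0.4],"fingers": 1},
    {"delta_pos": [-0.1,0.2,7.5],"dr": [0,0,-0.4],"fingers": 1},
  ],
)

```text
time: 18.77
tool_pos: [0.4883, 0.1643, 0.172]
tool_rot: [3.141, -0.0, -2.957]
contact_force: [1.0, -0.2, -0.2]
opening: 0.0062
grip_force: 25.0
```

```bash
python3 -c "
from h import *
st();go(.488,.1648,.1585,np.radians(190.6))"
```

```text
{'time': np.float64(18.775), 'qpos': array([ 0.1757,  0.3761,  1.6343,  0.0001,  1.1315, -1.5797]), 'tool_pos': array([0.4883, 0.1643, 0.172 ]), 'tool_rot': array([ 3.1415, -0.0004, -2.9571]), 'contact_force': array([ 0.9737, -0.1891, -0.1711]), 'opening': np.float64(0.0062), 'grip_force': np.float64(24.9999)}
delta [0.0231 0.0533 1.3483] dr [ 0.006  -0.0217 -0.0265]
delta [0.0231 0.0533 1.3483] dr [ -0.0341  -0.0094 179.9735]
```

>>> step_arm(
  increments=[
    {"delta_pos": [0,0,0.7],"dr": [0,0,0],"fingers": 1},
    {"delta_pos": [0,0,1.35],"dr": [0,0,0],"fingers": 1},
    {"delta_pos": [0,0,1.35],"dr": [0,0,0],"fingers": 1},
    {"delta_pos": [0,0,1.35],"dr": [0,0,0],"fingers": 0.5},
    {"delta_pos": [0,0,1.35],"dr": [0,0,0],"fingers": 0.5},
  ],
)

```text
time: 19.4
tool_pos: [0.4884, 0.1644, 0.1587]
tool_rot: [3.141, 0.0, -2.956]
contact_force: [-0.1, 0.3, -0.3]
opening: 0.0205
grip_force: 0.0
```

>>> step_arm(
  increments=[
    {"delta_pos": [0,0,0],"dr": [0,0,0],"fingers": 0.5},
    {"delta_pos": [0,0,-2],"dr": [0,0,0],"fingers": 0.5},
    {"delta_pos": [0,0,-5],"dr": [0,0,0],"fingers": 0.5},
    {"delta_pos": [0,0,-10],"dr": [0,0,0],"fingers": 0},
    {"delta_pos": [0,0,-10],"dr": [0,0,0],"fingers": 0},
  ],
)

```text
time: 20.02
tool_pos: [0.4902, 0.1648, 0.2625]
tool_rot: [3.142, 0.008, -2.956]
contact_force: [1.0, 0.5, 0.2]
opening: 0.0383
grip_force: 0.0
```

Run:
```python
from h import *
st();img=viewer.read_camera("top");p=viewer.camera_params("top")
A=rectify(img,p,(.54,-.15),0,D+.024,.06,5)[:,:,::-1];cv2.imwrite("pics/gb.png",A)
go(.54,-.15,.265,np.radians(95))
```

```text
{'time': np.float64(20.025), 'qpos': array([ 0.1759,  0.2966,  1.4892,  0.0001,  1.3475, -1.5803]), 'tool_pos': array([0.4902, 0.1648, 0.2625]), 'tool_rot': array([ 3.1416,  0.0083, -2.9562]), 'contact_force': array([1.0214, 0.4844, 0.2028]), 'opening': np.float64(0.0383), 'grip_force': np.float64(0.0)}
delta [  0.7889 -31.8509  -0.4858] dr [ 0.1868  0.1659 95.6177]
delta [  0.7889 -31.8509  -0.4858] dr [ -0.1615   0.1818 -84.3821]
```

View pics/gb.png

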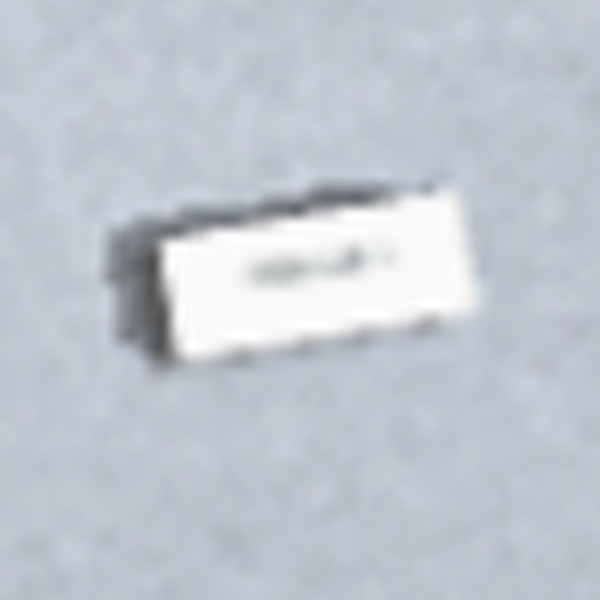

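The block's top face has corners (165,238), (455,190), (478,310), (180,358), i.e. 59 x 24 mm. That confirms it as the gauge block: centre (0.545, -0.154), axis 99.3°.

>>> step_arm(
  increments=[
    {"delta_pos": [0,-5.5,0],"dr": [0,0,10.5],"fingers": -0.1},
    {"delta_pos": [0.2,-11,0],"dr": [0,0,21],"fingers": -0.1},
    {"delta_pos": [0.4,-16.5,0],"dr": [0,0,31.5],"fingers": -0.1},
    {"delta_pos": [0.6,-22,0],"dr": [0,0,42],"fingers": -0.1},
    {"delta_pos": [0.8,-27,0],"dr": [0,0,52.5],"fingers": -0.1},
  ],
)

```text
time: 20.7
tool_pos: [0.5297, -0.1042, 0.2571]
tool_rot: [-3.141, -0.002, 2.404]
contact_force: [-0.2, 0.4, -0.3]
opening: 0.0505
grip_force: 0.0
```

```bash
python3 -c "
from h import *
st();go(.5452,-.1539,.26,np.radians(99.3))"
```

```text
{'time': np.float64(20.7), 'qpos': array([-0.3364,  0.3492,  1.4282,  0.0001,  1.3667, -1.1697]), 'tool_pos': array([ 0.5297, -0.1042,  0.2571]), 'tool_rot': array([-3.1407, -0.0023,  2.4041]), 'contact_force': array([-0.2256,  0.4274, -0.3217]), 'opening': np.float64(0.0505), 'grip_force': np.float64(0.0)}
delta [-4.4873 -2.6311 -0.297 ] dr [-0.0918 -0.1105 38.4443]
delta [-4.4873 -2.6311 -0.297 ] dr [   0.1419   -0.1178 -141.5556]
```

>>> step_arm(
  increments=[
    {"delta_pos": [-2.5,-1.5,0],"dr": [0,0,10.5],"fingers": -0.1},
    {"delta_pos": [-4.5,-2.6,0],"dr": [0,0,21],"fingers": -0.1},
    {"delta_pos": [-4.5,-2.6,0],"dr": [0,0,31.5],"fingers": -0.1},
    {"delta_pos": [-4.5,-2.6,0],"dr": [0,0,38.4],"fingers": -0.1},
    {"delta_pos": [-4.5,-2.6,0],"dr": [0,0,38.4],"fingers": -0.1},
  ],
)

```text
time: 21.32
tool_pos: [0.5459, -0.1517, 0.2572]
tool_rot: [-3.14, -0.001, 1.741]
contact_force: [-0.5, -0.3, -0.5]
opening: 0.0505
grip_force: 0.0
```

```bash
python3 -c "
from h import *
st();go(.5452,-.1539,.149,np.radians(99.3))"
```

```text
{'time': np.float64(21.325), 'qpos': array([-0.4064,  0.4   ,  1.3513,  0.0001,  1.3928, -0.5771]), 'tool_pos': array([ 0.5459, -0.1517,  0.2572]), 'tool_rot': array([-3.1395, -0.0015,  1.7414]), 'contact_force': array([-0.4554, -0.3176, -0.5191]), 'opening': np.float64(0.0505), 'grip_force': np.float64(0.0)}
delta [-0.2163 -0.0818 10.8151] dr [-0.1201 -0.0841  0.4739]
delta [-0.2163 -0.0818 10.8151] dr [   0.1317   -0.1882 -179.526 ]
```

>>> step_arm(
  increments=[
    {"delta_pos": [-0.2,-0.1,3],"dr": [0,0,0.5],"fingers": -0.1},
    {"delta_pos": [-0.2,-0.1,5.5],"dr": [0,0,0.5],"fingers": -0.1},
    {"delta_pos": [-0.2,-0.1,7],"dr": [0,0,0.5],"fingers": -0.1},
    {"delta_pos": [-0.2,-0.1,8],"dr": [0,0,0.5],"fingers": -0.1},
    {"delta_pos": [-0.2,-0.1,8],"dr": [0,0,0.5],"fingers": -0.1},
  ],
)

```text
time: 21.95
tool_pos: [0.5456, -0.1539, 0.1782]
tool_rot: [-3.141, -0.001, 1.732]
contact_force: [0.3, 0.2, 0.2]
opening: 0.0507
grip_force: 0.0
```

```bash
python3 -c "
from h import *
st();go(.5452,-.1539,.149,np.radians(99.3))"
```

```text
{'time': np.float64(21.95), 'qpos': array([-0.4102,  0.4599,  1.4797,  0.0001,  1.2028, -0.5718]), 'tool_pos': array([ 0.5456, -0.1539,  0.1782]), 'tool_rot': array([-3.1409, -0.0005,  1.7323]), 'contact_force': array([0.2922, 0.2276, 0.197 ]), 'opening': np.float64(0.0507), 'grip_force': np.float64(0.0)}
delta [ 0.0079 -0.0389  2.9212] dr [-0.0369 -0.0303 -0.0443]
delta [ 0.0079 -0.0389  2.9212] dr [ -0.0476   0.058  179.9557]
```

Heavier steel block, so 40 N grip.

>>> step_arm(
  increments=[
    {"delta_pos": [0,0,1.5],"dr": [0,0,0],"fingers": -0.1},
    {"delta_pos": [0,0,2.9],"dr": [0,0,0],"fingers": -0.1},
    {"delta_pos": [0,0,2.9],"dr": [0,0,0],"fingers": 0.1},
    {"delta_pos": [0,0,2.9],"dr": [0,0,0],"fingers": 1},
    {"delta_pos": [0,0,2.9],"dr": [0,0,0],"fingers": 1},
  ],
  newtons=40,
)

```text
time: 22.58
tool_pos: [0.546, -0.1541, 0.1501]
tool_rot: [3.141, 0.0, 1.732]
contact_force: [0.2, -0.1, 0.9]
opening: 0.026
grip_force: 0.0
```

>>> step_arm(
  increments=[
    {"delta_pos": [0,0,0],"dr": [0,0,0],"fingers": 1},
    {"delta_pos": [0,0,0],"dr": [0,0,0],"fingers": 1},
    {"delta_pos": [0,0,-2],"dr": [0,0,0],"fingers": 1},
    {"delta_pos": [0,0,-6],"dr": [0,0,0],"fingers": 1},
    {"delta_pos": [0,0,-10],"dr": [0,0,0],"fingers": 1},
  ],
)

```text
time: 23.2
tool_pos: [0.5453, -0.1538, 0.25]
tool_rot: [-3.14, -0.001, 1.732]
contact_force: [0.3, -0.3, -1.5]
opening: 0.0237
grip_force: 40.0
```

```bash
python3 -c "
from h import *
st();go(.4965,.1207,.25,np.radians(190.6))"
```

```text
{'time': np.float64(23.2), 'qpos': array([-0.4103,  0.4039,  1.3649,  0.0001,  1.3746, -0.5711]), 'tool_pos': array([ 0.5453, -0.1538,  0.25  ]), 'tool_rot': array([-3.1401, -0.001 ,  1.7316]), 'contact_force': array([ 0.3261, -0.2608, -1.5145]), 'opening': np.float64(0.0237), 'grip_force': np.float64(39.9974)}
delta [27.8818 -0.4191  0.034 ] dr [ -0.0175  -0.1129 -91.3855]
delta [27.8818 -0.4191  0.034 ] dr [-0.1121  0.0174 88.6145]
```

>>> step_arm(
  increments=[
    {"delta_pos": [5,0,0],"dr": [0,0,-10],"fingers": 1},
    {"delta_pos": [10,0,0],"dr": [0,0,-20],"fingers": 1},
    {"delta_pos": [15,0,0],"dr": [0,0,-30],"fingers": 1},
    {"delta_pos": [20,0,0],"dr": [0,0,-40],"fingers": 1},
    {"delta_pos": [24,-0.2,0],"dr": [0,0,-50],"fingers": 1},
  ],
)

```text
time: 23.82
tool_pos: [0.5045, 0.0844, 0.2493]
tool_rot: [-3.141, -0.001, 2.611]
contact_force: [0.7, 1.4, -2.1]
opening: 0.0235
grip_force: 40.0
```

```bash
python3 -c "
from h import *
st();go(.4965,.1207,.25,np.radians(190.6))"
```

```text
{'time': np.float64(23.825), 'qpos': array([ 0.0157,  0.3003,  1.5208,  0.0004,  1.3213, -1.0245]), 'tool_pos': array([0.5045, 0.0844, 0.2493]), 'tool_rot': array([-3.1415, -0.0009,  2.6109]), 'contact_force': array([ 0.6941,  1.3875, -2.128 ]), 'opening': np.float64(0.0235), 'grip_force': np.float64(39.9952)}
delta [ 2.5245  2.7241 -0.069 ] dr [  0.0116  -0.0505 -41.0093]
delta [ 2.5245  2.7241 -0.069 ] dr [ -0.064   -0.0148 138.9907]
```

>>> step_arm(
  increments=[
    {"delta_pos": [1.5,1.5,0],"dr": [0,0,-10],"fingers": 1},
    {"delta_pos": [2.5,2.7,0],"dr": [0,0,-20],"fingers": 1},
    {"delta_pos": [2.5,2.7,0],"dr": [0,0,-30],"fingers": 1},
    {"delta_pos": [2.5,2.7,0],"dr": [0,0,-40],"fingers": 1},
    {"delta_pos": [2.5,2.7,0],"dr": [0,0,-40.8],"fingers": 1},
  ],
)

```text
time: 24.45
tool_pos: [0.4974, 0.1186, 0.2493]
tool_rot: [3.141, -0.001, -2.967]
contact_force: [-0.4, 0.3, -3.1]
opening: 0.0237
grip_force: 40.0
```

Run:
```python
from h import *
st();p=viewer.camera_params('wrist');img=viewer.read_camera('wrist');st();go(.4965,.1207,.161,np.radians(190.6))
cv2.imwrite("pics/w7.png",img[:,:,::-1])
```

```text
{'time': np.float64(24.45), 'qpos': array([ 0.084 ,  0.3   ,  1.5212,  0.0001,  1.3211, -1.6609]), 'tool_pos': array([0.4974, 0.1186, 0.2493]), 'tool_rot': array([ 3.1414, -0.0008, -2.9675]), 'contact_force': array([-0.4202,  0.2502, -3.0904]), 'opening': np.float64(0.0237), 'grip_force': np.float64(39.9966)}
{'time': np.float64(24.5), 'qpos': array([ 0.0839,  0.3   ,  1.5211,  0.0002,  1.3211, -1.6596]), 'tool_pos': array([0.4974, 0.1186, 0.2493]), 'tool_rot': array([ 3.1414, -0.0007, -2.9689]), 'contact_force': array([ 0.3626, -0.6373, -2.7163]), 'opening': np.float64(0.0242), 'grip_force': np.float64(39.9971)}
delta [0.0492 0.2259 8.8316] dr [ 0.0125 -0.0389 -0.7048]
delta [0.0492 0.2259 8.8316] dr [ -0.0608  -0.0196 179.2952]
```

View pics/w7.png

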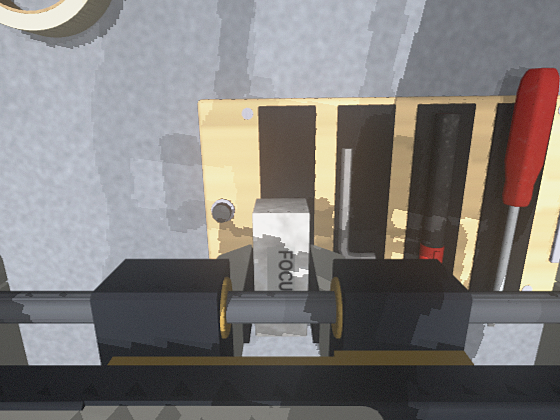

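The block is held over the last pad at (283,260), and the hex key lies on the third pad at (347,200). I'll lower it.

>>> step_arm(
  increments=[
    {"delta_pos": [0,0.2,3],"dr": [0,0,-0.6],"fingers": 1},
    {"delta_pos": [0,0.2,5.5],"dr": [0,0,-0.6],"fingers": 1},
    {"delta_pos": [0,0.2,6.5],"dr": [0,0,-0.6],"fingers": 1},
    {"delta_pos": [0,0.2,7.5],"dr": [0,0,-0.6],"fingers": 1},
    {"delta_pos": [0,0.2,7.5],"dr": [0,0,-0.6],"fingers": 1},
  ],
)

```text
time: 25.12
tool_pos: [0.4973, 0.1205, 0.1744]
tool_rot: [3.141, -0.0, -2.957]
contact_force: [-0.1, -0.9, -2.4]
opening: 0.0237
grip_force: 40.0
```

```bash
python3 -c "
from h import *
st();go(.4965,.1207,.161,np.radians(190.6))"
```

```text
{'time': np.float64(25.125), 'qpos': array([ 0.0877,  0.3674,  1.6404,  0.0001,  1.1343, -1.6676]), 'tool_pos': array([0.4973, 0.1205, 0.1744]), 'tool_rot': array([ 3.1415, -0.0005, -2.9571]), 'contact_force': array([-0.061 , -0.9121, -2.426 ]), 'opening': np.float64(0.0237), 'grip_force': np.float64(39.9975)}
delta [0.071  0.0381 1.3449] dr [ 0.0073 -0.027  -0.0269]
delta [0.071  0.0381 1.3449] dr [ -0.0423  -0.0114 179.973 ]
```

>>> step_arm(
  increments=[
    {"delta_pos": [0.1,0,0.7],"dr": [0,0,0],"fingers": 1},
    {"delta_pos": [0.1,0,1.35],"dr": [0,0,0],"fingers": 1},
    {"delta_pos": [0.1,0,1.35],"dr": [0,0,0],"fingers": 1},
    {"delta_pos": [0.1,0,1.35],"dr": [0,0,0],"fingers": 0.3},
    {"delta_pos": [0.1,0,1.35],"dr": [0,0,0],"fingers": 0.3},
  ],
)

```text
time: 25.75
tool_pos: [0.4966, 0.1204, 0.1614]
tool_rot: [3.142, 0.001, -2.956]
contact_force: [-0.3, -0.3, -0.8]
opening: 0.0315
grip_force: 0.0
```

>>> step_arm(
  increments=[
    {"delta_pos": [0,0,0],"dr": [0,0,0],"fingers": 0.3},
    {"delta_pos": [0,0,-2],"dr": [0,0,0],"fingers": 0.3},
    {"delta_pos": [0,0,-5],"dr": [0,0,0],"fingers": 0.3},
    {"delta_pos": [0,0,-10],"dr": [0,0,0],"fingers": 0.3},
    {"delta_pos": [0,0,-10],"dr": [0,0,0],"fingers": 0.3},
  ],
)

```text
time: 26.38
tool_pos: [0.4983, 0.1205, 0.265]
tool_rot: [-3.141, 0.008, -2.956]
contact_force: [2.0, -0.3, -0.6]
opening: 0.0327
grip_force: 0.0
```

>>> step_arm(
  increments=[
    {"delta_pos": [0,-5,0],"dr": [0,0,0],"fingers": 0.3},
    {"delta_pos": [0,-10,0],"dr": [0,0,0],"fingers": 0.3},
    {"delta_pos": [0,-15,0],"dr": [0,0,0],"fingers": 0.3},
    {"delta_pos": [0,-19,0],"dr": [0,0,0],"fingers": 0.3},
    {"delta_pos": [0,-19,0],"dr": [0,0,0],"fingers": 0.3},
  ],
)

```text
time: 27.0
tool_pos: [0.5313, -0.0689, 0.2599]
tool_rot: [3.141, -0.001, -2.96]
contact_force: [0.1, -0.2, 0.7]
opening: 0.032
grip_force: 0.0
```

Run:
```python
from h import *
st();img=viewer.read_camera("top");p=viewer.camera_params("top");h,s,v=cv2.split(cv2.cvtColor(img,cv2.COLOR_RGB2HSV))
A=rectify(img,p,(.481,.2014),np.radians(10.6),D+.011,.12,2.5)
cv2.imwrite("pics/end.png",A[:,:,::-1])
```

```text
{'time': np.float64(27.0), 'qpos': array([-0.2718,  0.3391,  1.4354, -0.0004,  1.3686, -2.024 ]), 'tool_pos': array([ 0.5313, -0.0689,  0.2599]), 'tool_rot': array([ 3.1413, -0.0015, -2.9601]), 'contact_force': array([ 0.0896, -0.1728,  0.7178]), 'opening': np.float64(0.032), 'grip_force': np.float64(0.0)}
```

View pics/end.png

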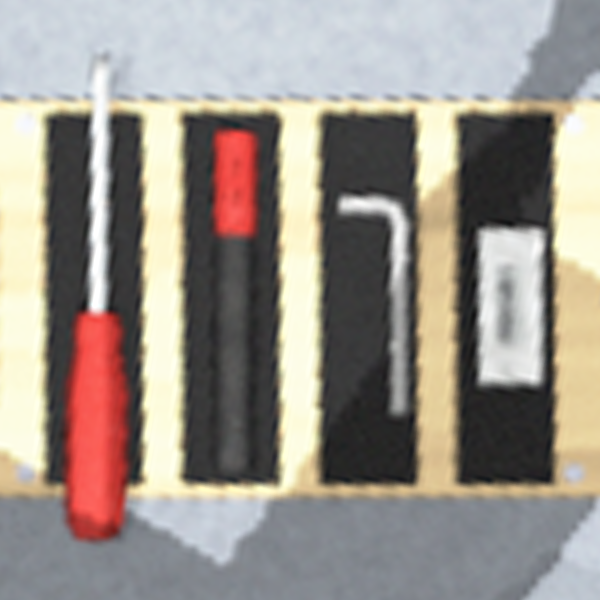

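The final top view (2.5 px/mm) shows all four tools along their pads, longest at the end stop. All are within about 3 mm of the pad centres (rows near 300; columns 97, 234, 373, 510 against pad centres 95, 231, 368, 505).

```bash
python3 -c "
from cell import robot
print(robot.hand_in())"
```

```text
the job is handed in; nothing more can be done
None
```

I placed the screwdriver, marker, hex key and gauge block in that order from the end stop, each lengthwise and within about 3 mm of its pad's centre in the last top view, and handed the job in at about 27 s; the hand-in returned no verdict.

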